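Clamp the tube rack on the shaker with the cam lever and hold it at full lift

TASK

Put the rack of microtubes upright into the nest on the shaker platform, flat between the guides, and let go of it while the clamp is still open. Then take the black knob of the cam lever and swing it clockwise to the highest point of the cam, where the lever points square to the front of the shaker and the sprung jaw presses the rack hardest against its end stop; the lever springs back if released, so finish still holding the knob there while I tighten the brass lock screw. Leave the other things on the bench where they are.

Things in the scene. Friction and masses are not known exactly. Their poses are not given: they have to be found in the camera images.
- rack: green microtube rack, 62 (its x) x 150 (its y) x 30 mm, hollow with straight side walls, about 0.12 kg, carrying five capped microtubes fixed in it whose caps stand 6 mm above its top. Origin: centre of its underside; z up. Starts flat on the bench to the right of the shaker. Grip it across the 62 mm sides at mid-length; either way round fits the nest
- shaker: white bench shaker, 200 (x) x 276 (y) x 85 mm high to the top of its grey platform; does not move. Origin: centre of its underside on the bench; x points to its back (its front with dial and dark window faces the robot, -x), y to its left, z up. On the platform: the nest (its point 37 mm left of the middle), the cam clamp at the right end
- nest (a point): centre of the rack's underside when clamped against the end stop: on the platform top, 85 mm above the bench; axes as the shaker's, rack's long side along y. Side guides near the four corners (15 mm high, flared tops) leave 67 mm for the 62 mm rack; the middle 80 mm of both long sides is open for fingers. The end stop, like the guides, is 75 mm away at +y
- jaw: sprung jaw, dark plate 54 mm wide, rubber face, top 22 mm above the platform, at the -y end of the nest. Lever home: its face is 83 mm on the -y side of nest, so the rack has 8 mm play along y; lower it centred 4 mm to the -y side of nest. The cam pushes it along +y (13 mm at full lift); its springs (2500 N/m) then press the rack with about 14 N
- cam_lever (a joint): angle of the cam lever about its upright axis, rad. 0 = home (clamp open, lever points right and a little back); grows clockwise seen from above. Full lift is at 2.0, where the lever points square to the shaker's front (-x); beyond it, to the stop at 2.5, the lift falls again. No catch: a return spring (0.28 N m at full lift; at most 7 N felt at the knob on the way) swings it home when let go
- knob_grip (a point): point to grip on the knob's axis, 80 mm from the lever's pivot axis, 145 mm above the bench; turns with the lever
- lever_pivot (a point): point on the lever's upright pivot axis at the same height as knob_grip; 99 mm to the right (-y) of the shaker's middle
- lever_knob: black upright revolving knob at the end of the lever, 17 mm diameter, 44 mm tall, spins freely on its pin, so the gripper need not turn with the lever; its underside (origin) is 121 mm, its top 165 mm above the bench; the lever arm lies just below it
- bottle_large: small round reagent bottle, 42 mm diameter, 71 mm high, bystander at the far right
- bottle_small: smaller round reagent bottle, 38 mm diameter, 63 mm high, bystander on the left

How it is judged (in metres and radians):
On the way:
1. the rack stands flat in the nest between guides, jaw and end stop, released, with the cam lever still home (x of rack in the frame of nest between -0.005 and 0.005 m and y of rack in the frame of nest between -0.011 and 0.003 m and z of rack in the frame of nest between -0.003 and 0.003 m and angle between rack's own z axis and vertical below 0.06 rad and contact force between the fingers and rack below 0.1 N and value of joint cam_lever below 0.2 rad), for 0.2 s.
At the end, for the whole second after the job is handed in: the fingers still hold the knob (over 1 N) with the lever within 0.15 rad of full lift (2.0 rad); the rack stands flat and upright in the nest, within 3 mm of the end stop and square to it (0.06 rad), pressed by the jaw with more than 7 N, and is not touched by the fingers (x of rack in the frame of nest between -0.005 and 0.005 m and y of rack in the frame of nest between -0.003 and 0.003 m and z of rack in the frame of nest between -0.003 and 0.003 m and angle between rack's own z axis and vertical below 0.06 rad and angle between the y axis of rack and the y axis of nest, either way round below 0.06 rad and contact force between jaw and rack above 7 N and value of joint cam_lever between 1.85 and 2.15 rad and contact force between the fingers and lever_knob above 1 N and contact force between the fingers and rack below 0.1 N and linear speed of rack below 0.02 m/s); the arm keeps its last pose, push and grip.
It fails at once if a bystander is moved more than 30 mm (distance of any of bottle_large, bottle_small from where it was at the start of the episode above 0.03 m).
It also fails if it takes over 58 s, if anything falls off the work surface, if the arm or the gripper's body presses on something with over 40 N, if the wrist force passes 120 N, or if a joint passes its speed limit or range.

ROBOT

A 7-joint arm with a two-finger parallel gripper is mounted at the origin on a cart in front of the work surface, level with it; the furniture and walls round the work are solid. World frame = base frame: x ahead of the robot, y to its left, z up, the work surface at z = 0. Lengths are in mm, angles in rad, forces in N, time in s.
With the tool pointing down it reaches from about 400 to 875 mm from the base axis. Payload 4.4 kg.
Tool frame: the origin (TCP) lies midway between the tips of the shut fingers; the grasp point (between the pads) lies 19 mm behind it; z points along the fingers, y is the line along which they close (so a half turn about z gives the same grasp; the last joint's range is limited). The gripper opens to 85 mm and grips with 20 to 120 N. Pads are 22 mm wide; open, the fingers measure 114 mm over their backs; the gripper's body (76 mm by 85 mm) begins 54 mm behind the grasp point. The pads swing forward as they close: fully open they stand 13 mm farther back than shut.
Start: joints at [1.268, 0.628, 0.038, 1.517, -0.027, 0.996, -0.02], TCP at [152.513, -631.868, 231.313] pointing down, gripper open.
Joint ranges: [-3.06, 3.06], [-0.37, 2.12], [-1.25, 1.32], [0.18, 2.47], [-1.1, 4.24], [0.23, 1.98], [-2.94, 2.94]. Speed limits (rad/s): [2.57, 2.57, 3.14, 3.14, 3.14, 3.14, 3.14].

INTERFACE

Orientations are given as [roll, pitch, yaw] about the fixed x, y, z axes, in that order (R = Rz(yaw) Ry(pitch) Rx(roll)).
In Python, from cell import monitor, cams, ctrl gives the robot as it stands.
- The arm moves only by the tool drive_tool, never from a script. Its argument "motion" is a list of rows, each an object with "fingers": the opening, from 0 (shut) to 1 (fully open); "linear": the shift along the tool's x, y, z in m, a list of three; "twist": the turn about the tool's z in rad. In form: [{"fingers": fingers, "linear": [x, y, z], "twist": twist}, ...]. A call has 1 to 5 rows; each row shifts and turns the commanded pose from where the row before left it, along the tool's axes as they then stand; what a row does not reach is not made up. A row lasts 1/12 s, in which the tool goes at most 41.7 mm and 7.16 degrees, less where a joint would pass 70% of its speed; a pose out of reach is approached as far as the arm can. A call with a gripper value outside its range is refused whole. The fingers move at their own pace and stop on an object; the grip force is fixed at half the most. Time passes only in rows, so rows that do not move let the fingers close. It gives the time, the measured TCP pose, the force, the opening and the grip force at its end, in the units of the state.
- monitor.read_state(): the state, without advancing time (a new reading comes with each control period).
- cams.get_image(name): name is "side" or "top"; returns a dict with "color" (420x560x3 uint8, blue, green, red), "K" (3x3 intrinsics, pixels), "R" (3x3) and "t" (3): a world point X has camera coordinates R X + t. Camera axes: x right, y down, z forward; pixel columns grow to the right and rows downward; lengths in mm; the calibration is good to about 2 mm. A picture is of the moment at which its call begins. There is no depth.
- ctrl.finish_job(): hands the job in; it is judged then, once.
The state is a dict: "clock": time; "qpos": joint angles; "qd": joint speeds; "tau": joint torques, N m; "eef_pos": TCP position; "tool_rot": TCP orientation; "force": force on the tool from outside, world axes, zero at the start; "torque": the same for the moment, N m; "width": finger opening in mm; "gripper_force": force on a finger pad.
Only numpy, scipy, OpenCV 4.12 (cv2) and the standard library are available. Lean on these libraries where they do the work, as an engineer would, in place of code of your own. Each camera call takes 0.05 s, during which the arm holds its last target. There are 200 camera calls.

## Working session

There is one attempt and no reset: what is moved stays moved. The work goes in short steps, Python scripts to look and compute and a tool call to move; the robot and the scene stay as the last step left them, time stands still between calls to the robot, and variables do not carry over. Pictures are saved under pics/ and viewed, at most 10 in all, crops included, and the job is handed in when it is done.

Besides the shell and the picture viewer there is one more tool, called after "Emit:" by a JSON object that holds its "api" and its "payload". drive_tool: Moves the arm, as the interface text tells. Its arguments: {"type":"object","properties":{"motion":{"type":"array"}},"required":["motion"]}

```bash
mkdir -p pics
python3 - <<'E'
from cell import monitor,cams
import cv2,numpy as np,pickle
s=monitor.read_state();print({k:np.round(v,3) for k,v in s.items()})
d={}
for n in("side","top"):
    d[n]=cams.get_image(n);cv2.imwrite(f"pics/{n}0.png",d[n]["color"]);print(n,(-d[n]["R"].T@d[n]["t"]).round(),d[n]["R"].round(2).tolist(),d[n]["K"].round().tolist())
pickle.dump(d,open("d0.pkl","wb"))
E
```

```text
{'clock': np.float64(0.0), 'qpos': array([ 1.268,  0.629,  0.038,  1.518, -0.027,  0.996, -0.02 ]), 'qd': array([-0.   ,  0.001,  0.002, -0.001, -0.001, -0.   , -0.001]), 'tau': array([-1.0000e-03, -5.6341e+01,  1.2260e+00, -1.9345e+01,  1.1000e-02,
        1.1000e-02,  0.0000e+00]), 'eef_pos': array([ 152.375, -631.229,  230.407]), 'tool_rot': array([-3.14 ,  0.   ,  0.237]), 'force': array([-0.427,  0.028, -0.014]), 'torque': array([-0.013, -0.009, -0.   ]), 'gripper_force': np.float64(0.0), 'width': np.float64(85.475)}
side [-151.  904. 1033.] [[-0.82, -0.57, -0.0], [-0.34, 0.5, -0.79], [0.45, -0.65, -0.61]] [[469.0, 0.0, 274.0], [0.0, 469.0, 206.0], [0.0, 0.0, 1.0]]
top [ 298.  -64. 1243.] [[0.0, -1.0, 0.01], [-0.98, -0.01, -0.22], [0.22, -0.01, -0.98]] [[397.0, 0.0, 277.0], [0.0, 397.0, 204.0], [0.0, 0.0, 1.0]]
```

View pics/side0.png

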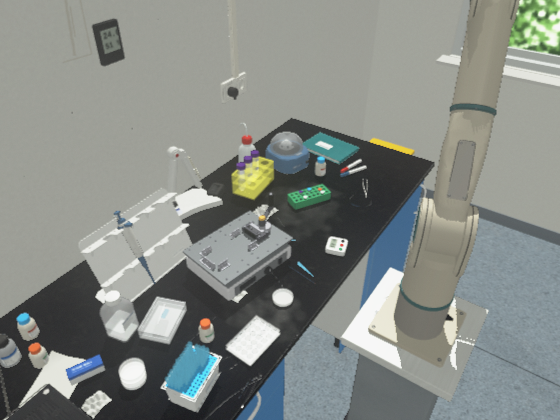

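View pics/top0.png

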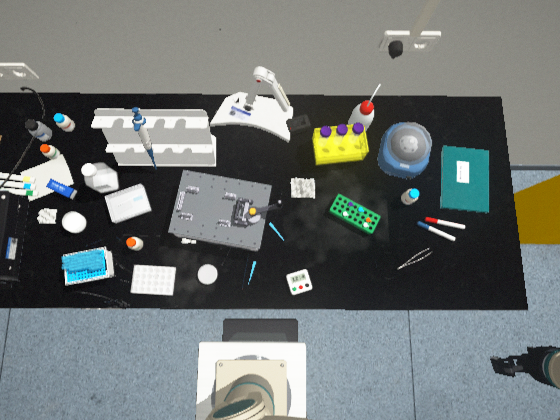

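The side view shows the shaker at about (240,250) and the rack at (310,196). In the top view the rack is at (355,214), the shaker platform at (220,210), and the lever with its dark knob near (278,203). Bottle_large is at (411,196) and bottle_small at (134,243). Next I'll enlarge and measure.

```bash
cat > h.py <<'E'
import cv2,numpy as np
def ray(c,uv,z):
    d=c["R"].T@np.linalg.solve(c["K"],[uv[0],uv[1],1.]);o=-c["R"].T@c["t"]
    return o+d*(z-o[2])/d[2]
def proj(c,X):
    p=c["K"]@(c["R"]@np.asarray(X,float)+c["t"]);return p[:2]/p[2]
def green(c,lim,z):
    h=cv2.cvtColor(c["color"],cv2.COLOR_BGR2HSV)
    m=cv2.inRange(h,(60,120,40),(85,255,255));k=np.zeros_like(m);k[lim[1]:lim[3],lim[0]:lim[2]]=255;m&=k
    m=cv2.morphologyEx(m,cv2.MORPH_CLOSE,np.ones((5,5)))
    q=max(cv2.findContours(m,0,2)[0],key=cv2.contourArea);return q
def crop(c,x,y,w,h,s,fn):
    cv2.imwrite(fn,cv2.resize(c["color"][y:y+h,x:x+w],None,fx=s,fy=s,interpolation=cv2.INTER_CUBIC))
E
python3 - <<'E'
import pickle,cv2,numpy as np
from h import *
d=pickle.load(open("d0.pkl","rb"));T=d["top"];S=d["side"]
a=cv2.resize(T["color"][160:260,155:295],None,fx=5.6,fy=5.6,interpolation=2)
cv2.imwrite("pics/t1.png",a);crop(S,175,195,130,110,5.4,"pics/s1.png")
q=green(T,(320,180,390,245),30);print(cv2.minAreaRect(q))
P=np.array([ray(T,p[0],30)[:2] for p in q],np.float32);r=cv2.minAreaRect(P);print("rack",r,cv2.boxPoints(r).round())
q2=green(S,(270,170,345,220),30);print(cv2.minAreaRect(q2))
print([ray(T,p,0).round() for p in((411,196),(134,243))])
E
```

```text
((354.4845275878906, 213.71192932128906), (49.5523796081543, 22.234386444091797), 29.19748878479004)
rack ((536.214599609375, -313.430419921875), (152.3738250732422, 71.3514175415039), 60.4934196472168) [[ 468. -362.]
 [ 530. -397.]
 [ 605. -265.]
 [ 543. -230.]]
((309.60479736328125, 195.57357788085938), (15.839998245239258, 41.15999984741211), 73.73979187011719)
[array([ 601., -505.,    0.]), array([444., 375.,   0.])]
```

View pics/t1.png

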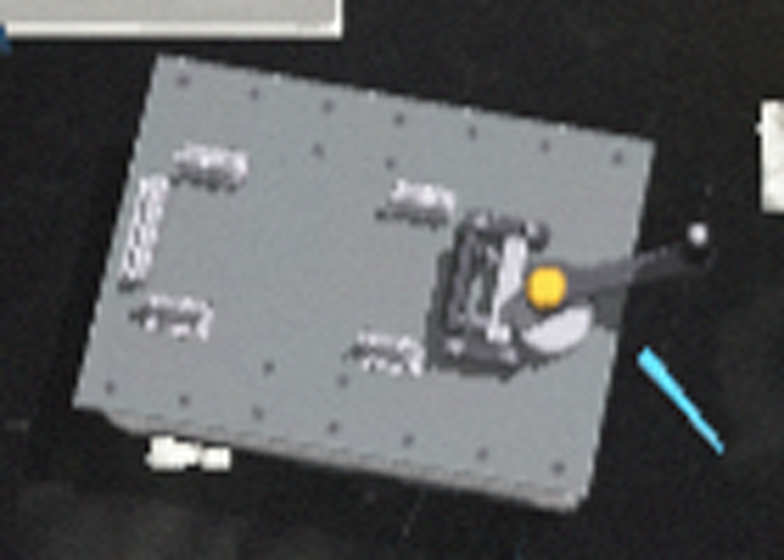

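View pics/s1.png

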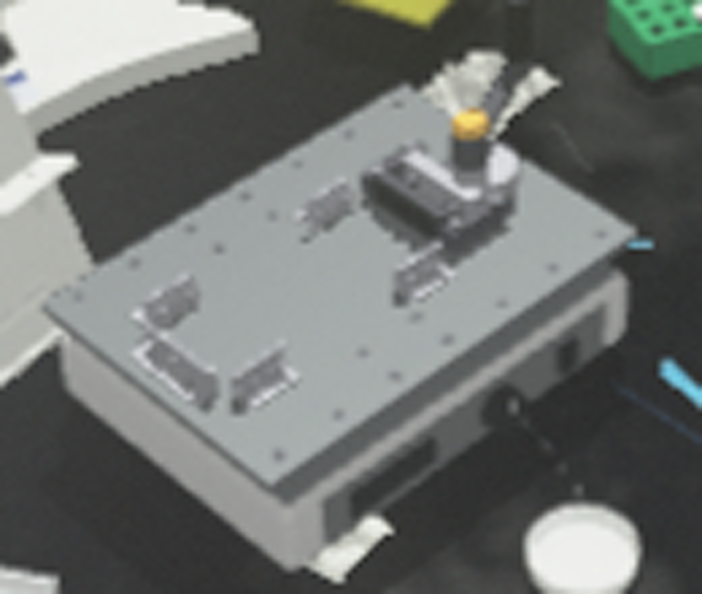

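The close-ups show the shaker turned slightly. The platform corners in t1 are (158,57), (655,142), (583,497) and (75,404), the brass screw is at (547,286) and the knob top at (698,232). In s1 the corners are (47,308), (405,87), (635,232) and (277,487), and the screw is at (470,120).

Run:
```python
import pickle,cv2,numpy as np
from h import *
d=pickle.load(open("d0.pkl","rb"));T=d["top"];S=d["side"]
f=lambda U,s,o:(np.array(U)+.5)/s-.5+np.array(o)
t=lambda *U:f(U,5.6,(155,160)); s=lambda *U:f(U,5.4,(175,195))
# order: back-left, back-right, front-right, front-left
M=np.array([[100,138],[100,-138],[-100,-138],[-100,138]],float)
def fit(A,B):
    ca,cb=A.mean(0),B.mean(0);H=(A-ca).T@(B-cb);th=np.arctan2(H[0,1]-H[1,0],H[0,0]+H[1,1])
    R=np.array([[np.cos(th),-np.sin(th)],[np.sin(th),np.cos(th)]]);tt=cb-R@ca;return tt,th,B-(A@R.T+tt)
for n,c,uv in(("T",T,[t(158,57),t(655,142),t(583,497),t(75,404)]),("S",S,[s(47,308),s(405,87),s(635,232),s(277,487)])):
    P=np.array([ray(c,p,85)[:2] for p in uv]);tt,th,e=fit(M,P)
    print(n,P.round(1).tolist(),tt.round(1),th.round(4),e.round(1).tolist())
    R=np.array([[np.cos(th),-np.sin(th)],[np.sin(th),np.cos(th)]])
    for nm,v in(("nest",(0,37)),("pivot",(0,-99)),("hold",(-80,-99))):print(nm,(R@v+tt).round(1))
def tri(a,b):
    L=[]
    A=np.vstack([np.hstack([c["R"],c["t"][:,None]]) if 0 else np.hstack([c["R"],np.array(c["t"]).reshape(3,1)]) for c in(T,S)])
    X=cv2.triangulatePoints(T["K"]@A[:3],S["K"]@A[3:],np.array(a,float),np.array(b,float)).ravel();return X[:3]/X[3]
print("screw",tri(t(547,286),s(470,120)).round(1)); print("knobtop",ray(T,t(698,232),165).round(1))
# rack check
c=np.array([540.5,-315.8]);l=np.array([75,132])/151.8;w=np.array([l[1],-l[0]])
for cam,lim in((T,(320,180,390,245)),(S,(270,170,345,220))):
    q=green(cam,lim,30)
    pr=np.array([proj(cam,[*(c+a*75*l+b*31*w),z]) for a in(1,-1) for b in(1,-1) for z in(0,30)])
    hh=cv2.convexHull(pr.astype(np.float32));r=lambda p:(p.min(0).round(1),p.max(0).round(1))
    mo=cv2.moments(hh);mq=cv2.moments(cv2.convexHull(q));print(r(pr),r(q[:,0,:]),mo["m10"]/mo["m00"],mo["m01"]/mo["m00"],mq["m10"]/mq["m00"],mq["m01"]/mq["m00"],mo["m00"],mq["m00"])
```

```text
T [[658.3, 215.2], [612.3, -55.1], [420.8, -19.1], [468.0, 248.1]] [539.9  97.3] -0.1741 [[-3.9, -0.7], [-2.1, 0.8], [3.3, 2.2], [2.8, -2.4]]
nest [546.3 133.7]
pivot [ 5.227e+02 -2.000e-01]
hold [443.9  13.6]
S [[651.6, 220.4], [608.9, -48.0], [420.8, -15.2], [463.6, 251.4]] [536.2 102.1] -0.1617 [[-5.5, -1.9], [-3.8, 2.2], [5.5, 2.7], [3.9, -3.0]]
nest [542.2 138.7]
pivot [520.3   4.4]
hold [441.3  17.3]
screw [524.3  -0.6 128.9]
knobtop [544.4 -77.5 165. ]
(array([327.9, 192.3]), array([381. , 234.2])) (array([329, 194], dtype=int32), array([380, 234], dtype=int32)) 354.52645164333507 213.44147371646045 354.50194613109136 213.84773470340963 1050.808774494566 1070.5
(array([286.9, 182.7]), array([331.1, 208.6])) (array([288, 184], dtype=int32), array([330, 207], dtype=int32)) 308.7336731221672 195.49464333445525 309.5018824210831 195.5311323486823 691.3157262643799 575.5
```

Run:
```python
import pickle,cv2,numpy as np
from h import *
d=pickle.load(open("d0.pkl","rb"))
for n,seed in(("top",(230,225)),("side",(225,245))):
    c=d[n];im=cv2.GaussianBlur(c["color"],(3,3),0);m=np.zeros((422,562),np.uint8)
    cv2.floodFill(im.copy(),m,seed,0,(22,)*3,(22,)*3,4|cv2.FLOODFILL_MASK_ONLY|cv2.FLOODFILL_FIXED_RANGE|(255<<8))
    m=m[1:-1,1:-1];m=cv2.morphologyEx(m,cv2.MORPH_OPEN,np.ones((3,3)))
    q=cv2.convexHull(max(cv2.findContours(m,0,2)[0],key=cv2.contourArea))
    P=np.array([ray(c,p[0],85)[:2] for p in q],np.float32);r=cv2.minAreaRect(P);print(n,r,cv2.boxPoints(r).round().tolist())
    v=cv2.cvtColor(m,cv2.COLOR_GRAY2BGR);x,y=(155,160) if n=="top" else (175,195)
    d[n+"v"]=cv2.resize(np.hstack([v[y:y+110,x:x+140]]),None,fx=2.8,fy=2.8)
cv2.imwrite("pics/m.png",np.hstack([d["topv"],d["sidev"]]))
```

```text
top ((537.2728881835938, 97.62355041503906), (269.25469970703125, 196.1992950439453), 80.20016479492188) [[418.0, -18.0], [611.0, -52.0], [657.0, 214.0], [464.0, 247.0]]
side ((585.7938842773438, 154.35202026367188), (397.59674072265625, 270.2181701660156), 77.70344543457031) [[411.0, -11.0], [675.0, -69.0], [760.0, 320.0], [496.0, 377.0]]
```

View pics/m.png

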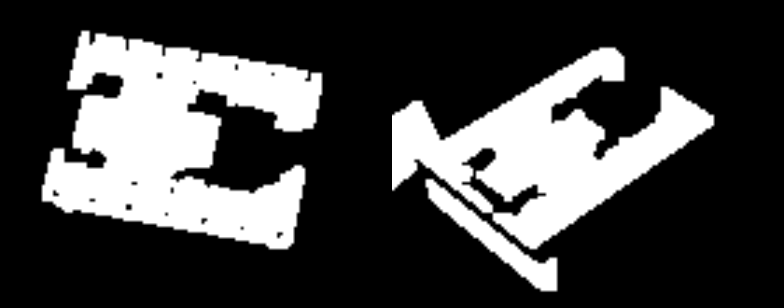

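```bash
cat > plan.py <<'E'
import sys,numpy as np
from cell import monitor
def plan(x,y,z,yaw,n):
    s=monitor.read_state();p=np.array(s["eef_pos"]);w=s["tool_rot"][2]
    dw=(yaw-w+np.pi)%(2*np.pi)-np.pi;D=np.array([x,y,z])-p
    print("t",round(s["clock"],2),"at",p.round(1),np.round(s["tool_rot"],3),"q",np.round(s["qpos"],2),"F",np.round(s["force"],1),"twist/row",round(-dw/n,4))
    for i in range(n):
        a=w+dw*i/n;d=D/n/1000
        print([round(v,4) for v in(d[0]*np.cos(a)+d[1]*np.sin(a),d[0]*np.sin(a)-d[1]*np.cos(a),-d[2])])
if __name__=="__main__":
    a=[float(v) for v in sys.argv[1:]];plan(*a[:4],int(a[4]))
E
python3 plan.py 540.5 -315.8 150 1.054 13
```

```text
t 0.1 at [ 152.4 -631.3  230.5] [-3.14   0.     0.237] q [ 1.27  0.63  0.04  1.52 -0.03  1.   -0.02] F [ 1.  -0.2 -0.9] twist/row -0.0629
[np.float64(0.0347), np.float64(-0.0166), np.float64(0.0062)]
[np.float64(0.0357), np.float64(-0.0144), np.float64(0.0062)]
[np.float64(0.0365), np.float64(-0.0121), np.float64(0.0062)]
[np.float64(0.0372), np.float64(-0.0098), np.float64(0.0062)]
[np.float64(0.0378), np.float64(-0.0074), np.float64(0.0062)]
[np.float64(0.0381), np.float64(-0.005), np.float64(0.0062)]
[np.float64(0.0384), np.float64(-0.0026), np.float64(0.0062)]
[np.float64(0.0385), np.float64(-0.0002), np.float64(0.0062)]
[np.float64(0.0384), np.float64(0.0022), np.float64(0.0062)]
[np.float64(0.0382), np.float64(0.0046), np.float64(0.0062)]
[np.float64(0.0378), np.float64(0.007), np.float64(0.0062)]
[np.float64(0.0373), np.float64(0.0094), np.float64(0.0062)]
[np.float64(0.0367), np.float64(0.0117), np.float64(0.0062)]
```

Emit:
{"api": "drive_tool", "payload": {"motion": [{"fingers":1,"linear":[0.035,-0.017,0.005],"twist":-0.063},{"fingers":1,"linear":[0.036,-0.014,0.005],"twist":-0.063},{"fingers":1,"linear":[0.036,-0.012,0.005],"twist":-0.063},{"fingers":1,"linear":[0.037,-0.01,0.005],"twist":-0.063},{"fingers":1,"linear":[0.038,-0.007,0.005],"twist":-0.063}]}}

```text
clock: 0.52
eef_pos: [302.8, -509.2, 205.8]
tool_rot: [-3.141, 0.0, 0.554]
force: [-1.0, -0.7, 0.4]
width: 85.7
gripper_force: 0.0
```

Emit:
{"api": "drive_tool", "payload": {"motion": [{"fingers":1,"linear":[0.038,-0.005,0.006],"twist":-0.063},{"fingers":1,"linear":[0.038,-0.003,0.006],"twist":-0.063},{"fingers":1,"linear":[0.038,0,0.006],"twist":-0.063},{"fingers":1,"linear":[0.038,0.002,0.006],"twist":-0.063},{"fingers":1,"linear":[0.038,0.005,0.006],"twist":-0.063}]}}

```text
clock: 0.93
eef_pos: [450.9, -388.8, 175.8]
tool_rot: [-3.141, 0.0, 0.87]
force: [0.8, -1.0, -0.2]
width: 85.3
gripper_force: 0.0
```

Emit:
{"api": "drive_tool", "payload": {"motion": [{"fingers":1,"linear":[0.038,0.007,0.006],"twist":-0.063},{"fingers":1,"linear":[0.037,0.009,0.006],"twist":-0.063},{"fingers":1,"linear":[0.036,0.012,0.006],"twist":-0.063},{"fingers":1,"linear":[0,0,0],"twist":0},{"fingers":1,"linear":[0,0,0],"twist":0}]}}

```text
clock: 1.35
eef_pos: [540.9, -314.5, 157.3]
tool_rot: [-3.14, -0.002, 1.061]
force: [-1.2, -1.1, -0.9]
width: 85.4
gripper_force: 0.0
```

```bash
python3 plan.py 540.5 -315.8 45 1.054 5
python3 - <<'E'
from cell import cams
from h import *
crop(cams.get_image("top"),300,140,130,110,5.4,"pics/a.png")
E
```

```text
t 1.35 at [ 540.9 -314.5  157.3] [-3.140e+00 -2.000e-03  1.061e+00] q [ 0.59  0.68 -0.17  1.66  0.14  0.82 -0.16] F [-1.2 -1.1 -0.9] twist/row 0.0015
[np.float64(-0.0003), np.float64(0.0), np.float64(0.0225)]
[np.float64(-0.0003), np.float64(0.0), np.float64(0.0225)]
[np.float64(-0.0003), np.float64(0.0001), np.float64(0.0225)]
[np.float64(-0.0003), np.float64(0.0001), np.float64(0.0225)]
[np.float64(-0.0003), np.float64(0.0001), np.float64(0.0225)]
```

View pics/a.png

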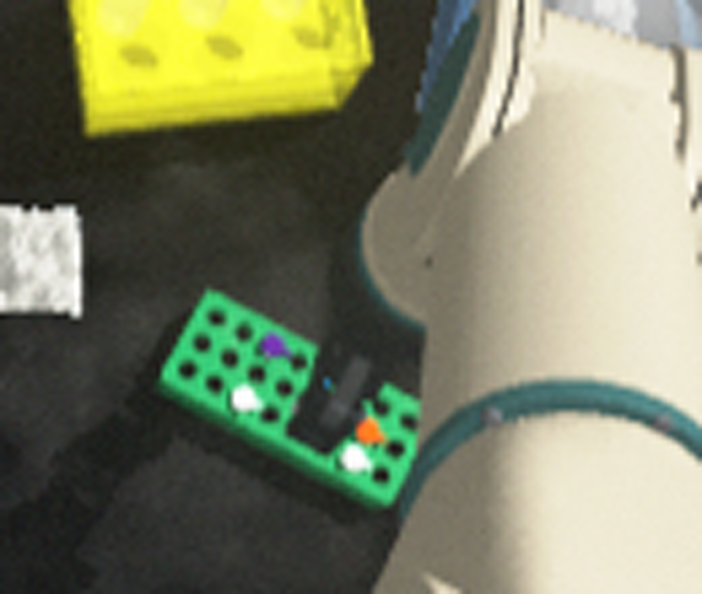

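The gripper is centred over the rack: the fingers are seen near (345,400) and square to the rack, which spans (165,290)–(420,505) in the crop. Next I descend.

Emit:
{"api": "drive_tool", "payload": {"motion": [{"fingers":1,"linear":[-0.001,0,0.03],"twist":0.007},{"fingers":1,"linear":[0,0,0.03],"twist":0},{"fingers":1,"linear":[0,0,0.03],"twist":0},{"fingers":1,"linear":[0,0,0.03],"twist":0},{"fingers":1,"linear":[0,0,0.02],"twist":0}]}}

```text
clock: 1.82
eef_pos: [535.5, -320.3, 15.8]
tool_rot: [-3.138, 0.002, 1.046]
force: [-0.1, -0.1, -0.0]
width: 85.5
gripper_force: 0.0
```

Emit:
{"api": "drive_tool", "payload": {"motion": [{"fingers":1,"linear":[0,0,0.01],"twist":0},{"fingers":1,"linear":[0,0,0.006],"twist":0},{"fingers":1,"linear":[0,0,0],"twist":0}]}}

```text
clock: 2.07
eef_pos: [537.5, -319.7, 1.7]
tool_rot: [-3.14, 0.001, 1.047]
force: [0.3, 0.4, 1.2]
width: 85.5
gripper_force: 0.0
```

Emit:
{"api": "drive_tool", "payload": {"motion": [{"fingers":0.5,"linear":[0,0,0],"twist":0},{"fingers":0.5,"linear":[0,0,0],"twist":0},{"fingers":0.5,"linear":[0,0,0],"twist":0},{"fingers":0.5,"linear":[0,0,0],"twist":0},{"fingers":0.5,"linear":[0,0,0],"twist":0}]}}

```text
clock: 2.48
eef_pos: [539.6, -319.6, 4.2]
tool_rot: [3.139, 0.0, 1.049]
force: [-1.0, 0.9, 7.2]
width: 60.9
gripper_force: 66.3
```

Emit:
{"api": "drive_tool", "payload": {"motion": [{"fingers":0.5,"linear":[0,0,-0.01],"twist":0},{"fingers":0.5,"linear":[0,0,-0.03],"twist":0},{"fingers":0.5,"linear":[0,0,-0.04],"twist":0},{"fingers":0.5,"linear":[0,0,-0.04],"twist":0},{"fingers":0.5,"linear":[0,0,-0.04],"twist":0}]}}

```text
clock: 2.9
eef_pos: [538.0, -318.4, 164.5]
tool_rot: [-3.141, -0.0, 1.049]
force: [1.0, -1.1, -2.9]
width: 60.8
gripper_force: 66.0
```

```bash
python3 plan.py 545 130 200 1.401 15
```

```text
t 2.9 at [ 538.  -318.4  164.5] [-3.141 -0.     1.049] q [ 0.59  0.67 -0.17  1.65  0.14  0.83 -0.16] F [ 1.  -1.1 -2.9] twist/row -0.0235
[np.float64(0.0261), np.float64(-0.0145), np.float64(-0.0024)]
[np.float64(0.0265), np.float64(-0.0139), np.float64(-0.0024)]
[np.float64(0.0268), np.float64(-0.0133), np.float64(-0.0024)]
[np.float64(0.0271), np.float64(-0.0126), np.float64(-0.0024)]
[np.float64(0.0274), np.float64(-0.012), np.float64(-0.0024)]
[np.float64(0.0277), np.float64(-0.0113), np.float64(-0.0024)]
[np.float64(0.0279), np.float64(-0.0107), np.float64(-0.0024)]
[np.float64(0.0282), np.float64(-0.01), np.float64(-0.0024)]
[np.float64(0.0284), np.float64(-0.0094), np.float64(-0.0024)]
[np.float64(0.0286), np.float64(-0.0087), np.float64(-0.0024)]
[np.float64(0.0288), np.float64(-0.008), np.float64(-0.0024)]
[np.float64(0.029), np.float64(-0.0073), np.float64(-0.0024)]
[np.float64(0.0291), np.float64(-0.0067), np.float64(-0.0024)]
[np.float64(0.0293), np.float64(-0.006), np.float64(-0.0024)]
[np.float64(0.0294), np.float64(-0.0053), np.float64(-0.0024)]
```

Emit:
{"api": "drive_tool", "payload": {"motion": [{"fingers":0.5,"linear":[0.026,-0.0145,-0.01],"twist":-0.0235},{"fingers":0.5,"linear":[0.0265,-0.014,-0.01],"twist":-0.0235},{"fingers":0.5,"linear":[0.027,-0.013,-0.01],"twist":-0.0235},{"fingers":0.5,"linear":[0.027,-0.0125,-0.01],"twist":-0.0235},{"fingers":0.5,"linear":[0.0275,-0.012,-0.006],"twist":-0.0235}]}}

```text
clock: 3.32
eef_pos: [541.2, -168.1, 210.3]
tool_rot: [3.14, -0.0, 1.167]
force: [1.2, 0.2, -2.3]
width: 60.9
gripper_force: 66.0
```

Emit:
{"api": "drive_tool", "payload": {"motion": [{"fingers":0.5,"linear":[0.0275,-0.0115,0],"twist":-0.0235},{"fingers":0.5,"linear":[0.028,-0.0105,0],"twist":-0.0235},{"fingers":0.5,"linear":[0.028,-0.01,0],"twist":-0.0235},{"fingers":0.5,"linear":[0.0285,-0.0095,0],"twist":-0.0235},{"fingers":0.5,"linear":[0.0285,-0.0085,0],"twist":-0.0235}]}}

```text
clock: 3.73
eef_pos: [542.9, -18.8, 209.1]
tool_rot: [3.141, 0.0, 1.285]
force: [0.2, 0.2, -2.1]
width: 60.5
gripper_force: 66.0
```

Emit:
{"api": "drive_tool", "payload": {"motion": [{"fingers":0.5,"linear":[0.029,-0.008,0],"twist":-0.0235},{"fingers":0.5,"linear":[0.029,-0.0075,0],"twist":-0.0235},{"fingers":0.5,"linear":[0.029,-0.0065,0],"twist":-0.0235},{"fingers":0.5,"linear":[0.0293,-0.006,0],"twist":-0.0235},{"fingers":0.5,"linear":[0.0293,-0.0053,0],"twist":-0.0235}]}}

```text
clock: 4.15
eef_pos: [545.3, 130.6, 209.1]
tool_rot: [3.141, 0.0, 1.403]
force: [0.1, -0.2, -2.3]
width: 60.6
gripper_force: 66.0
```

Emit:
{"api": "drive_tool", "payload": {"motion": [{"fingers":0.5,"linear":[0,0,0.03],"twist":0},{"fingers":0.5,"linear":[0,0,0.02],"twist":0},{"fingers":0.5,"linear":[0,0,0.01],"twist":0},{"fingers":0.5,"linear":[0,0,0],"twist":0},{"fingers":0.5,"linear":[0,0,0],"twist":0}]}}

```text
clock: 4.57
eef_pos: [545.8, 128.8, 148.7]
tool_rot: [-3.141, 0.0, 1.401]
force: [0.4, -0.4, -1.6]
width: 60.8
gripper_force: 65.9
```

```bash
python3 plan.py 545 130 130 1.401 1;python3 - <<'E'
from cell import cams
import pickle
from h import *
d={n:cams.get_image(n) for n in("top","side")};pickle.dump(d,open("d1.pkl","wb"))
a=cv2.resize(d["top"]["color"][160:260,155:285],None,fx=4.4,fy=4.4,interpolation=2)[:,:]
crop(d["top"],160,150,135,110,4,"pics/b1.png");crop(d["side"],170,180,135,110,4,"pics/b2.png")
cv2.imwrite("pics/b.png",cv2.resize(np.hstack([cv2.imread("pics/b1.png"),cv2.imread("pics/b2.png")]),(800,326)))
E
```

```text
t 4.57 at [545.8 128.8 148.7] [-3.141  0.     1.401] q [-0.12  0.62 -0.25  1.85  0.23  0.71 -0.67] F [ 0.4 -0.4 -1.6] twist/row -0.0004
[np.float64(0.0011), np.float64(-0.001), np.float64(0.0187)]
```

View pics/b.png

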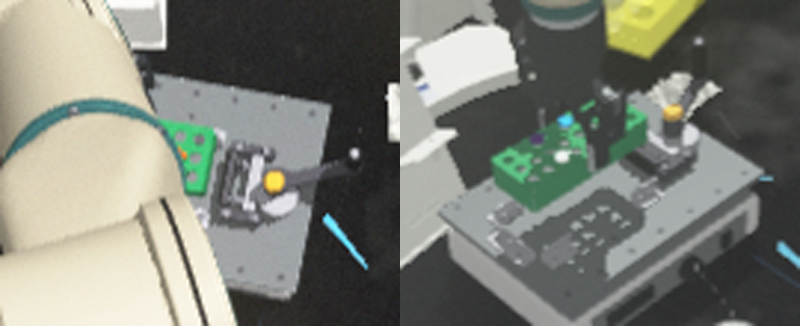

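Run:
```python
import pickle
from h import *
from scipy.optimize import least_squares
d=pickle.load(open("d1.pkl","rb"));S=d["side"];T=d["top"]
h=cv2.cvtColor(S["color"],cv2.COLOR_BGR2HSV);m=cv2.inRange(h,(55,90,30),(90,255,255))
k=np.zeros_like(m);k[195:260,195:260]=255;m&=k
n,l,st,_=cv2.connectedComponentsWithStats(m);q=cv2.convexHull(np.vstack([np.argwhere(l==i)[:,::-1] for i in range(1,n) if st[i,4]>15]).astype(np.float32))[:,0]
th=1.401-np.pi/2
def hull(x,y,z=144.5):
    L=np.array([np.cos(1.401),np.sin(1.401)]);W=np.array([L[1],-L[0]]);c=np.array([x,y])
    return np.array([proj(S,[*(c+a*75*L+b*31*W),zz]) for a in(1,-1) for b in(1,-1) for zz in(z,z+30)])
ext=lambda p:np.r_[p.min(0),p.max(0),(p@[1,1]).min(),(p@[1,1]).max(),(p@[1,-1]).min(),(p@[1,-1]).max()]
t=np.array([545.8,128.8])+3.7*np.array([.17,.985]);print("tcp-based",t,(ext(hull(*t))-ext(q)).round(1))
r=least_squares(lambda v:(ext(hull(*v))-ext(q)),t);print("side-based",r.x.round(1),r.fun.round(1))
```

```text
tcp-based [546.429  132.4445] [-0.6 -6.5  2.6  2.3 -0.7  2.1 -0.4  2.8]
side-based [546.9 136.1] [-1.6 -6.   1.8  3.  -1.1  1.8 -2.1  1.3]
```

Run:
```python
import pickle
from h import *
d=pickle.load(open("d0.pkl","rb"));T=d["top"];S=d["side"]
f=lambda U,s,o:(np.array(U)+.5)/s-.5+np.array(o)
for nm,c,s,o,G in(("T",T,5.6,(155,160),[(210,165),(172,315),(420,203),(390,352),(145,230)]),("S",S,5.4,(175,195),[(168,305),(263,378),(325,207),(422,275),(178,372)])):
    P=np.array([ray(c,f(g,s,o),93)[:2] for g in G]);print(nm,P.round(1).tolist(),"mid",P[:4].mean(0).round(1),"lat",((P[0]+P[1])/2).round(1),((P[2]+P[3])/2).round(1))
    v=(P[0]+P[1]-P[2]-P[3])/2;print("yaw",np.arctan2(v[1],v[0]).round(3),np.linalg.norm(v).round(1),np.linalg.norm(P[0]-P[1]).round(1))
```

```text
T [[595.9, 182.2], [514.3, 198.0], [575.7, 69.6], [495.3, 82.9], [560.1, 214.8]] mid [545.3 133.2] lat [555.1 190.1] [535.5  76.2]
yaw 1.401 115.6 83.1
S [[592.3, 187.0], [513.8, 201.1], [572.9, 74.6], [493.1, 89.2], [553.5, 223.1]] mid [543. 138.] lat [553.  194.1] [533.   81.9]
yaw 1.394 113.9 79.8
```

The rack hangs over the nest, parallel to the guides. I correct by about (-2.5,-2.5) mm and lower it to just above the guides.

Emit:
{"api": "drive_tool", "payload": {"motion": [{"fingers":0.5,"linear":[-0.003,-0.002,0.01],"twist":0},{"fingers":0.5,"linear":[0,0,0.014],"twist":0},{"fingers":0.5,"linear":[0,0,0.012],"twist":0},{"fingers":0.5,"linear":[0,0,0],"twist":0},{"fingers":0.5,"linear":[0,0,0],"twist":0}]}}

```text
clock: 5.08
eef_pos: [543.7, 126.4, 113.1]
tool_rot: [3.141, -0.0, 1.401]
force: [-0.3, 0.5, -1.4]
width: 60.8
gripper_force: 65.9
```

```bash
python3 plan.py 543.2 126.2 100 1.4 1;python3 - <<'E'
from cell import cams
import pickle
from h import *
d=cams.get_image("side");pickle.dump(d,open("d2.pkl","wb"));crop(d,180,190,110,90,7,"pics/c.png")
E
```

```text
t 5.08 at [543.7 126.4 113.1] [ 3.141 -0.     1.401] q [-0.13  0.67 -0.23  1.88  0.25  0.62 -0.68] F [-0.3  0.5 -1.4] twist/row 0.0007
[np.float64(-0.0003), np.float64(-0.0005), np.float64(0.0131)]
```

View pics/c.png

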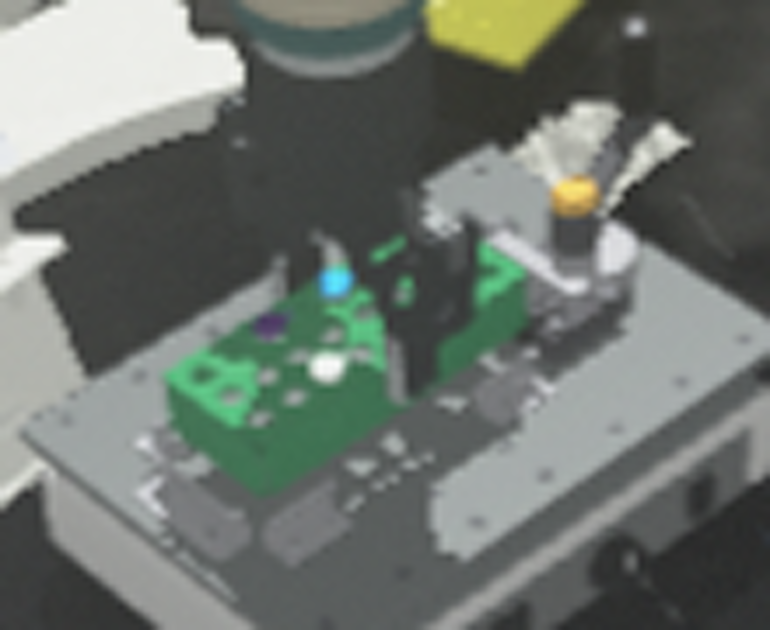

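The rack's front-left bottom corner is at (262,497), its back-left top corner at (168,378), and the front guides at (310,520) and (515,385). I check the rack against the guides in this one view.

Run:
```python
import pickle
from h import *
S=pickle.load(open("d2.pkl","rb"))
L=np.array([np.cos(1.401),np.sin(1.401)]);W=np.array([L[1],-L[0]])
for U,z,a,b in(((262,497),109,1,-1),((168,378),139,1,1),((245,428),139,1,-1),((527,288),139,-1,-1)):
    P=ray(S,(np.array(U)+.5)/7-.5+[180,190],z)[:2]
    c=P-a*75*L-b*31*W;r=c-np.array([543,138]);print(c.round(1),"rel nest: along",(r@L).round(1),"across",(r@W).round(1))
```

```text
[545.2 131.6] rel nest: along -6.0 across 3.3
[538.4 133.2] rel nest: along -5.5 across -3.7
[554.3 127.8] rel nest: along -8.2 across 12.9
[538.3 142.5] rel nest: along 3.7 across -5.4
```

Emit:
{"api": "drive_tool", "payload": {"motion": [{"fingers":0.5,"linear":[0.001,0,0.005],"twist":0},{"fingers":0.5,"linear":[0,0,0.005],"twist":0},{"fingers":0.5,"linear":[0,0,0.003],"twist":0},{"fingers":0.5,"linear":[0,0,0],"twist":0}]}}

```text
clock: 5.47
eef_pos: [543.8, 127.7, 99.1]
tool_rot: [3.141, -0.0, 1.401]
force: [1.3, -0.5, -1.3]
width: 60.7
gripper_force: 66.1
```

Emit:
{"api": "drive_tool", "payload": {"motion": [{"fingers":0.5,"linear":[0,0,0.004],"twist":0},{"fingers":0.5,"linear":[0,0,0.003],"twist":0},{"fingers":0.5,"linear":[0,0,0],"twist":0},{"fingers":0.5,"linear":[0,0,0],"twist":0}]}}

```text
clock: 5.8
eef_pos: [544.1, 127.5, 92.2]
tool_rot: [3.141, -0.0, 1.401]
force: [2.7, 0.3, -3.6]
width: 61.0
gripper_force: 65.8
```

Emit:
{"api": "drive_tool", "payload": {"motion": [{"fingers":0.5,"linear":[0,0,0.002],"twist":0},{"fingers":0.5,"linear":[0,0,0.001],"twist":0},{"fingers":0.5,"linear":[0,0,0],"twist":0},{"fingers":0.5,"linear":[0,0,0],"twist":0}]}}

```text
clock: 6.13
eef_pos: [544.1, 127.6, 89.4]
tool_rot: [3.141, -0.0, 1.401]
force: [3.9, 0.4, -2.0]
width: 60.7
gripper_force: 66.0
```

Emit:
{"api": "drive_tool", "payload": {"motion": [{"fingers":0.5,"linear":[0,0,0.001],"twist":0},{"fingers":0.5,"linear":[0,0,0.001],"twist":0},{"fingers":0.5,"linear":[0,0,0],"twist":0},{"fingers":0.5,"linear":[0,0,0],"twist":0}]}}

```text
clock: 6.47
eef_pos: [544.1, 127.6, 89.2]
tool_rot: [3.14, -0.0, 1.401]
force: [-0.3, -1.3, 11.9]
width: 61.2
gripper_force: 67.8
```

The rack is seated: 12 N upward at the expected height. Now release.

Emit:
{"api": "drive_tool", "payload": {"motion": [{"fingers":0.85,"linear":[0,0,-0.001],"twist":0},{"fingers":0.85,"linear":[0,0,0],"twist":0},{"fingers":0.95,"linear":[0,0,0],"twist":0},{"fingers":0.95,"linear":[0,0,0],"twist":0},{"fingers":0.95,"linear":[0,0,0],"twist":0}]}}

```text
clock: 6.88
eef_pos: [542.9, 127.6, 88.0]
tool_rot: [-3.14, 0.0, 1.402]
force: [0.1, -0.4, 1.0]
width: 80.8
gripper_force: 0.0
```

Emit:
{"api": "drive_tool", "payload": {"motion": [{"fingers":0.95,"linear":[0,0,-0.01],"twist":0},{"fingers":0.95,"linear":[0,0,-0.02],"twist":0},{"fingers":0.95,"linear":[0,0,-0.04],"twist":0},{"fingers":0.95,"linear":[0,0,-0.04],"twist":0},{"fingers":0.95,"linear":[0,0,-0.03],"twist":0}]}}

```text
clock: 7.3
eef_pos: [543.9, 128.0, 231.8]
tool_rot: [3.14, -0.001, 1.402]
force: [1.1, 0.3, -0.1]
width: 81.2
gripper_force: 0.0
```

```bash
python3 - <<'E'
from cell import cams
import pickle
from h import *
d=cams.get_image("side");pickle.dump(d,open("d3.pkl","wb"));crop(d,180,180,110,90,7,"pics/e.png")
E
python3 plan.py 542.3 -76 215 1.832 10
```

```text
t 7.35 at [547.1 129.1 237.2] [ 3.131 -0.005  1.402] q [-0.09  0.5  -0.29  1.77  0.18  0.89 -0.63] F [2.  0.2 3.8] twist/row -0.043
[np.float64(-0.0203), np.float64(0.003), np.float64(0.0022)]
[np.float64(-0.0204), np.float64(0.0021), np.float64(0.0022)]
[np.float64(-0.0205), np.float64(0.0012), np.float64(0.0022)]
[np.float64(-0.0205), np.float64(0.0003), np.float64(0.0022)]
[np.float64(-0.0205), np.float64(-0.0005), np.float64(0.0022)]
[np.float64(-0.0205), np.float64(-0.0014), np.float64(0.0022)]
[np.float64(-0.0204), np.float64(-0.0023), np.float64(0.0022)]
[np.float64(-0.0203), np.float64(-0.0032), np.float64(0.0022)]
[np.float64(-0.0201), np.float64(-0.004), np.float64(0.0022)]
[np.float64(-0.0199), np.float64(-0.0049), np.float64(0.0022)]
```

View pics/e.png

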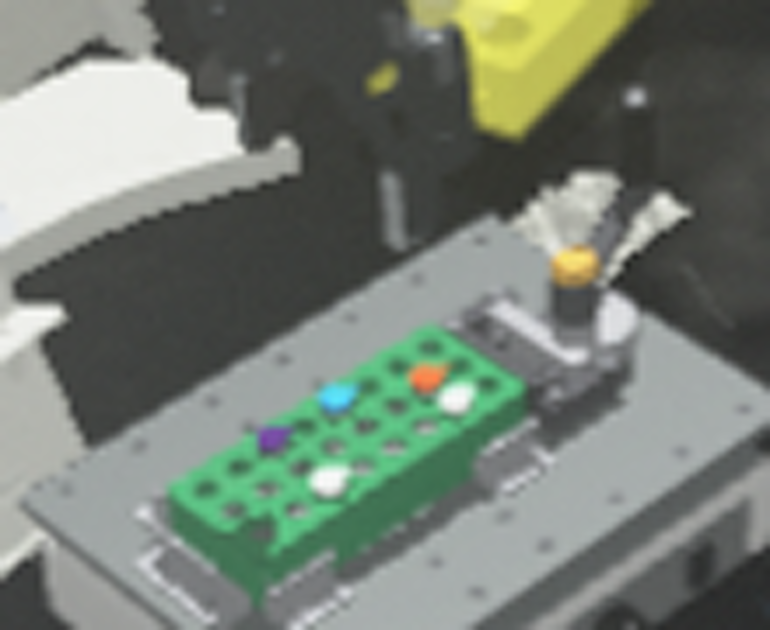

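The rack is flat between the guides, with the end stop at lower left and the jaw at upper right, and the lever is still home (knob pin at (635,97)). Next is the knob.

Emit:
{"api": "drive_tool", "payload": {"motion": [{"fingers":0.6,"linear":[-0.0205,0.003,0],"twist":-0.043},{"fingers":0.6,"linear":[-0.0205,0.002,0],"twist":-0.043},{"fingers":0.6,"linear":[-0.0205,0.001,0],"twist":-0.043},{"fingers":0.6,"linear":[-0.0205,0,0],"twist":-0.043},{"fingers":0.6,"linear":[-0.0205,0,0],"twist":-0.043}]}}

```text
clock: 7.77
eef_pos: [540.4, 23.9, 228.7]
tool_rot: [-3.141, 0.0, 1.619]
force: [0.3, 0.0, 0.7]
width: 51.3
gripper_force: 0.0
```

Emit:
{"api": "drive_tool", "payload": {"motion": [{"fingers":0.6,"linear":[-0.0205,-0.001,0],"twist":-0.043},{"fingers":0.6,"linear":[-0.0205,-0.002,0],"twist":-0.043},{"fingers":0.6,"linear":[-0.0205,-0.003,0],"twist":-0.043},{"fingers":0.6,"linear":[-0.02,-0.004,0],"twist":-0.043},{"fingers":0.6,"linear":[-0.02,-0.005,0],"twist":-0.043}]}}

```text
clock: 8.18
eef_pos: [539.0, -79.0, 228.7]
tool_rot: [-3.142, 0.0, 1.834]
force: [0.9, 0.7, 0.6]
width: 51.1
gripper_force: 0.0
```

Emit:
{"api": "drive_tool", "payload": {"motion": [{"fingers":0.6,"linear":[0,0,0.01],"twist":0},{"fingers":0.6,"linear":[0,0,0.01],"twist":0},{"fingers":0.6,"linear":[0,0,0],"twist":0},{"fingers":0.6,"linear":[0,0,0],"twist":0}]}}

```text
clock: 8.52
eef_pos: [538.7, -76.6, 207.7]
tool_rot: [-3.14, -0.001, 1.833]
force: [0.8, 0.2, -0.6]
width: 51.1
gripper_force: 0.0
```

```bash
python3 plan.py 543 -77.8 128 1.832 4
```

```text
t 8.52 at [538.7 -76.6 207.7] [-3.140e+00 -1.000e-03  1.833e+00] q [ 0.35  0.53 -0.39  1.83  0.26  0.83  0.09] F [ 0.8  0.2 -0.6] twist/row 0.0002
[np.float64(-0.0006), np.float64(0.001), np.float64(0.0199)]
[np.float64(-0.0006), np.float64(0.001), np.float64(0.0199)]
[np.float64(-0.0006), np.float64(0.001), np.float64(0.0199)]
[np.float64(-0.0006), np.float64(0.001), np.float64(0.0199)]
```

Emit:
{"api": "drive_tool", "payload": {"motion": [{"fingers":0.6,"linear":[-0.001,0.004,0.01],"twist":0},{"fingers":0.6,"linear":[-0.001,0,0.02],"twist":0},{"fingers":0.6,"linear":[0,0,0.02],"twist":0},{"fingers":0.6,"linear":[0,0,0.02],"twist":0},{"fingers":0.6,"linear":[0,0,0.01],"twist":0}]}}

```text
clock: 8.93
eef_pos: [542.9, -77.9, 126.0]
tool_rot: [-3.139, -0.001, 1.833]
force: [-0.5, 0.2, -0.5]
width: 51.3
gripper_force: 0.0
```

Emit:
{"api": "drive_tool", "payload": {"motion": [{"fingers":0.6,"linear":[0,0,0],"twist":0},{"fingers":0.0,"linear":[0,0,0],"twist":0},{"fingers":0.0,"linear":[0,0,0],"twist":0},{"fingers":0.0,"linear":[0,0,0],"twist":0},{"fingers":0.0,"linear":[0,0,0],"twist":0}]}}

```text
clock: 9.35
eef_pos: [544.3, -78.9, 129.6]
tool_rot: [3.14, 0.001, 1.831]
force: [-1.0, 0.4, 4.2]
width: 15.3
gripper_force: 58.4
```

Emit:
{"api": "drive_tool", "payload": {"motion": [{"fingers":0.0,"linear":[0,0,0],"twist":0},{"fingers":0.0,"linear":[0,0,0],"twist":0},{"fingers":0.0,"linear":[0,0,0],"twist":0}]}}

```text
clock: 9.6
eef_pos: [544.3, -79.0, 129.5]
tool_rot: [3.14, 0.001, 1.831]
force: [-0.8, 0.6, 7.0]
width: 15.5
gripper_force: 58.5
```

The knob is gripped (width 15.5, 58 N). Now I swing it on an 80 mm arc, keeping the tool's orientation.

Emit:
{"api": "drive_tool", "payload": {"motion": [{"fingers":0,"linear":[0.0004,-0.008,-0.001],"twist":0},{"fingers":0,"linear":[0.0012,-0.0079,0],"twist":0},{"fingers":0,"linear":[0.002,-0.0077,0],"twist":0},{"fingers":0,"linear":[0.0027,-0.0075,0],"twist":0},{"fingers":0,"linear":[0.0035,-0.0072,0],"twist":0}]}}

```text
clock: 10.02
eef_pos: [504.1, -79.2, 129.7]
tool_rot: [3.14, 0.0, 1.831]
force: [3.0, 1.2, -1.8]
width: 15.1
gripper_force: 59.4
```

Emit:
{"api": "drive_tool", "payload": {"motion": [{"fingers":0,"linear":[0.0042,-0.0068,0],"twist":0},{"fingers":0,"linear":[0.0048,-0.0064,0],"twist":0},{"fingers":0,"linear":[0.0054,-0.0059,0],"twist":0},{"fingers":0,"linear":[0.006,-0.0053,0],"twist":0},{"fingers":0,"linear":[0.0065,-0.0047,0],"twist":0}]}}

```text
clock: 10.43
eef_pos: [469.7, -60.7, 129.6]
tool_rot: [3.139, 0.001, 1.831]
force: [6.8, -0.0, -3.6]
width: 15.5
gripper_force: 59.2
```

Emit:
{"api": "drive_tool", "payload": {"motion": [{"fingers":0,"linear":[0.0069,-0.004,0],"twist":0},{"fingers":0,"linear":[0.0073,-0.0033,0],"twist":0},{"fingers":0,"linear":[0.0076,-0.0025,0],"twist":0},{"fingers":0,"linear":[0.0078,-0.0017,0],"twist":0},{"fingers":0,"linear":[0.0079,-0.001,0],"twist":0}]}}

```text
clock: 10.85
eef_pos: [448.4, -29.3, 129.6]
tool_rot: [3.139, 0.003, 1.83]
force: [7.6, -5.6, -3.7]
width: 15.6
gripper_force: 59.1
```

Emit:
{"api": "drive_tool", "payload": {"motion": [{"fingers":0,"linear":[0.008,-0.0002,0],"twist":0},{"fingers":0,"linear":[0.008,0.0006,0],"twist":0},{"fingers":0,"linear":[0.0079,0.0014,0],"twist":0},{"fingers":0,"linear":[0.0077,0.0022,0],"twist":0},{"fingers":0,"linear":[0.0074,0.003,0],"twist":0}]}}

```text
clock: 11.27
eef_pos: [444.0, 8.5, 129.5]
tool_rot: [-3.141, 0.004, 1.828]
force: [4.7, -9.1, 1.5]
width: 15.4
gripper_force: 59.6
```

Emit:
{"api": "drive_tool", "payload": {"motion": [{"fingers":0,"linear":[0,0,0],"twist":0},{"fingers":0,"linear":[0,0,0],"twist":0},{"fingers":0,"linear":[0,0,0],"twist":0},{"fingers":0,"linear":[0,0,0],"twist":0}]}}

```text
clock: 11.6
eef_pos: [444.5, 10.3, 129.6]
tool_rot: [3.141, 0.002, 1.83]
force: [5.1, -3.3, -0.1]
width: 15.2
gripper_force: 59.6
```

```bash
python3 plan.py 445 11.9 130 1.831 1
python3 - <<'E'
from cell import cams
import pickle
from h import *
d={n:cams.get_image(n) for n in("top","side")};pickle.dump(d,open("d4.pkl","wb"));crop(d["side"],180,180,130,110,5.4,"pics/f.png")
E
```

```text
t 11.6 at [444.5  10.3 129.6] [3.141e+00 2.000e-03 1.830e+00] q [ 0.13  0.53 -0.31  2.17  0.33  0.49 -0.17] F [ 5.1 -3.3 -0.1] twist/row -0.0008
[np.float64(0.0014), np.float64(0.0009), np.float64(-0.0004)]
```

View pics/f.png

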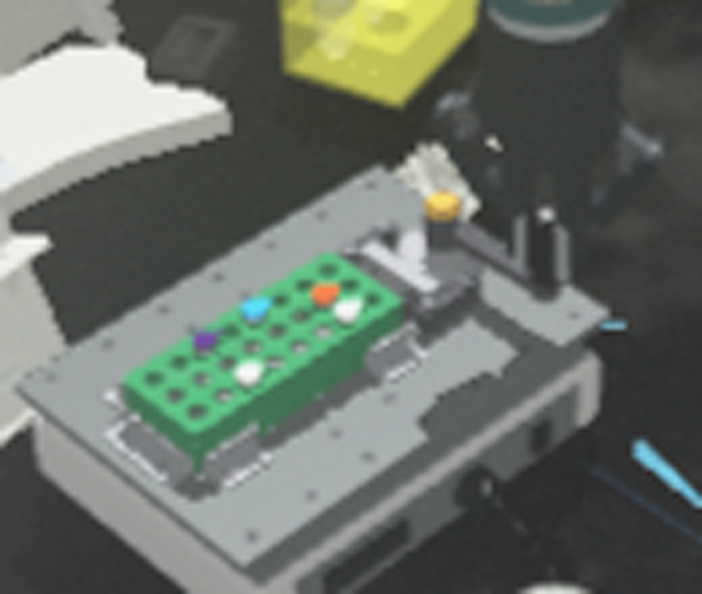

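The lever points toward the shaker front, with the screw at (443,205) and the knob at (545,213) between the fingers. The rack has moved up to the end stop. From the chord, the angle is about 1.98, so I make a small nudge and then check.

Emit:
{"api": "drive_tool", "payload": {"motion": [{"fingers":0,"linear":[0.0015,0.0005,0],"twist":0},{"fingers":0,"linear":[0,0,0],"twist":0},{"fingers":0,"linear":[0,0,0],"twist":0},{"fingers":0,"linear":[0,0,0],"twist":0},{"fingers":0,"linear":[0,0,0],"twist":0}]}}

```text
clock: 12.12
eef_pos: [444.5, 10.9, 129.6]
tool_rot: [3.141, 0.003, 1.829]
force: [5.1, -5.4, 0.3]
width: 15.4
gripper_force: 59.5
```

Run:
```python
import pickle
from h import *
from cell import cams,monitor
s=monitor.read_state();p=s["eef_pos"][:2];c=np.linalg.norm(p-np.array([544.3,-79]));print(p.round(1),"phi",2*np.arcsin(c/160),s["force"].round(1),s["gripper_force"])
for S in(pickle.load(open("d3.pkl","rb")),cams.get_image("side")):
    m=cv2.inRange(cv2.cvtColor(S["color"],cv2.COLOR_BGR2HSV),(55,90,120),(90,255,255));m[:200]=0;m[:,:190]=0;m[:,265:]=0;m[275:]=0
    m=cv2.morphologyEx(m,cv2.MORPH_CLOSE,np.ones((7,7)));q=max(cv2.findContours(m,0,2)[0],key=cv2.contourArea)
    P=np.array([ray(S,x[0],115)[:2] for x in q],np.float32);print(cv2.minAreaRect(P))
    # knob pin vs. brass screw
    b=cv2.inRange(cv2.cvtColor(S["color"],cv2.COLOR_BGR2HSV),(12,120,120),(30,255,255));b[:205]=0;b[235:]=0;b[:,:250]=0;b[:,275:]=0
    o=cv2.moments(b,True);print("screw",(o["m10"]/o["m00"],o["m01"]/o["m00"]) if o["m00"] else None)
```

```text
[444.5  10.9] phi 1.992504368677399 [ 5.1 -5.4  0.3] 59.535643458366394
((540.5565185546875, 140.5246124267578), (161.9419708251953, 72.33309936523438), 82.62361907958984)
screw (261.56, 217.56)
((538.7296142578125, 141.40859985351562), (155.3793487548828, 74.36432647705078), 80.27359008789062)
screw (261.4347826086956, 217.7391304347826)
```

```bash
python3 -c "
from cell import ctrl
print(ctrl.finish_job())"
```

```text
the job is handed in; nothing more can be done
None
```

The rack is in the nest and was released with the clamp open, and I handed the job in at about 12 s with the knob still gripped at about 1.99 rad, ready for the lock screw; the jaw force and the rack's gap to the end stop were not measured directly, and no verdict came back.

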